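Tip a standby battery over the lip into its sprung bay

ROBOT

A 6-joint arm with a two-finger parallel gripper is mounted at the origin on the work surface; the furniture and walls round the work are solid. World frame = base frame: x ahead of the robot, y to its left, z up, the work surface at z = 0. Lengths are in m, angles in rad, forces in N, time in s.
With the tool pointing down it reaches from about 0.225 to 0.725 m from the base axis. Payload 3.1 kg.
Tool frame: the origin (TCP) lies between the finger pads; the fingertips stand 8 mm ahead of it and the grasp point (between the pads) lies 11 mm behind it; z points along the fingers, y is the line along which they close (so a half turn about z gives the same grasp; the last joint's range is limited). The gripper opens to 85 mm and grips with 20 to 120 N. Pads are 22 mm wide; open, the fingers measure 114 mm over their backs; the gripper's body (76 mm by 85 mm) begins 54 mm behind the grasp point. The pads swing forward as they close: fully open they stand 13 mm farther back than shut.
Start: joints at [1.155, 0.048, 0.099, 1.622, 0, 1.443], TCP at [0.149, 0.503, 0.239] pointing down, gripper open.
Joint ranges: [-2.91, 2.91], [-0.99, 1.94], [-1.21, 1.42], [-2.12, 2.29], [-1.49, 1.47], [-3.14, 3.14]. Speed limits (rad/s): [2.79, 2.79, 3.14, 3.14, 3.14, 3.14].

INTERFACE

Orientations are given as [roll, pitch, yaw] about the fixed x, y, z axes, in that order (R = Rz(yaw) Ry(pitch) Rx(roll)).
In Python, from workcell import robot gives the robot as it stands.
- The arm moves only by the tool send_rows, never from a script. Its argument "motion" is a list of rows, each a list of 4 numbers: the shift along the tool's x, y, z in mm, then the turn about the tool's z in rad. A call has exactly 8 rows; each row is the pose to reach, as a shift and turn from the pose commanded when the call began, along the tool's axes at that moment; what a row does not reach only later rows make up. A row lasts 1/10 s, in which the tool goes at most 50 mm and 8.59 degrees, less where a joint would pass 70% of its speed; a pose out of reach is approached as far as the arm can. A call with a gripper value outside its range is refused whole. "fingers" is the opening, from 0 (shut) to 1 (fully open), set as the call begins (left out, the last holds). The fingers move at their own pace and stop on an object; "squeeze" is the grip in N (left out, the last holds). Time passes only in rows, so rows that repeat a pose let the fingers close, or fill a call up. It gives the time, the measured TCP pose, the force, the opening and the grip force at its end, in the units of the state.
- robot.get_obs(): the state, without advancing time (a new reading comes with each control period).
- robot.get_image(name): name is "side" or "top"; returns the picture (384x512x3 uint8, blue, green, red); there is no depth.
- robot.camera_params(name): a dict with "mtx" (3x3 intrinsics, pixels), "dist_coeffs" ([k1, k2, p1, p2, k3] as OpenCV has them; the pictures are not rectified), "R" (3x3) and "t" (3): a world point X has camera coordinates R X + t. Camera axes: x right, y down, z forward; pixel columns grow to the right and rows downward; lengths in m; the calibration is good to about 2 mm. A picture is of the moment at which its call begins. camera_params takes no time and is no camera call.
- robot.job_done(): hands the job in; it is judged then, once.
The state is a dict: "t": time; "q": joint angles; "qd": joint speeds; "tau": joint torques, N m; "ee_pos": TCP position; "tcp_rot": TCP orientation; "contact_force": force on the tool from outside, world axes, zero at the start; "ft_torque": the same for the moment, N m; "grip_width": opening from 0.0 (shut) to 1.0 (fully open); "finger_force": force on a finger pad.
Only numpy, scipy, OpenCV 4.12 (cv2) and the standard library are available. Lean on these libraries where they do the work, as an engineer would, in place of code of your own. Each camera call takes 0.05 s, during which the arm holds its last target. There are 200 camera calls.

TASK

Fit the upright black battery into the open metal bay in front of it: slide it along the bench up to the bay's front lip, push high against its back so that it tips over the lip, then push it in against the sprung plate and down until it lies flat on the bay floor behind the lip, terminal end at the plate. Do not lift the battery off the bench or press on it with more than 30 N, and do not disturb the pliers or the solder reel.

Things in the scene. Friction and masses are not known exactly. Their poses are not given: they have to be found in the camera images.
- battery_center (a point): Centre of the battery, a loose smooth black block, 70 mm (its x) by 48 mm (its y) by 101 mm high (its z), about 0.5 kg; friction about 0.35, so it slides before it tips unless its base is stopped. It starts upright, centre 50 mm above the bench. Its +x face looks roughly at the bay, its -x face (paper label) is the one to push. Two brass blades stand 7 mm above its top.
- battery_top (a point): Centre of the battery's top (terminal) end face, 50.5 mm from its centre along its +z; same axes as the battery. Once the battery lies in the bay this end faces the sprung plate.
- bay: Bare metal bay fixed to the bench. Origin on the bench under the middle of the lip's outer face; +x is the way in, z up. Lip 8 mm high, 2 mm thick. Floor at z = 3 mm. Cheeks 52 mm apart inside (y = +-26), 26 mm high, flared rims to 35 mm; wings in front of the lip widen the mouth to 80 mm at x = -30 mm and centre the battery. Bulkhead at x = 120 mm, 40 mm high.
- plate (a joint): Travel in m of the sprung pressure plate at the bay's inner end: 0 when free, its face then at bay x = 99.5 mm; it yields in bay +x up to a hard stop at 0.0055. Plate 40 mm wide, 39 mm high. It pushes back with 6 N at 0 and 10 N at the stop. Free length from lip to plate is 97.5 mm, so the seated 101 mm battery holds it about 0.0035 in.
- pliers: Bystander: loose pliers with blue handles, 148 x 53 x 13 mm, lying on the bench. Origin under its centre.
- solder_reel: Bystander: loose white solder reel, 54 mm across, 42 mm high, standing on the bench. Origin under its centre.

How it is judged:
By the outcome, as a careful person would: the job done as asked, in the order asked, and still so for the second after the job is handed in, with the robot touching nothing.
It also fails if it takes over 58 s, if anything falls off the work surface, if the arm or the gripper's body presses on something with over 40 N, if the wrist force passes 120 N, or if a joint passes its speed limit or range.

## Working session

There is one attempt and no reset: what is moved stays moved. The work goes in short steps, Python scripts to look and compute and a tool call to move; the robot and the scene stay as the last step left them, time stands still between calls to the robot, and variables do not carry over. Pictures are saved under pics/ and viewed, at most 10 in all, crops included, and the job is handed in when it is done.

Besides the shell and the picture viewer there is one more tool, called after "Emit:" as a command line: name --pt "numbers of a row" for each row, then --argument value for the rest. send_rows: Moves the arm, as the interface text tells. Its arguments: {"type":"object","properties":{"motion":{"type":"array","items":{"type":"array","items":{"type":"number"}}},"fingers":{"type":"number"},"squeeze":{"type":"number"}},"required":["motion"]}

```bash
mkdir -p pics; ls; python3 - <<'E'
from workcell import robot
import cv2
for n in("side","top"):
    cv2.imwrite(f"pics/{n}0.png",robot.get_image(n)); print(n,robot.camera_params(n))
o=robot.get_obs();print(o)
E
```

```text
pics
side {'mtx': array([[454.22733633,   0.        , 256.85822811],
       [  0.        , 454.22733633, 198.89515754],
       [  0.        ,   0.        ,   1.        ]]), 'dist_coeffs': array([-0.12722953,  0.        ,  0.        ,  0.        ,  0.        ]), 'R': array([[ 0.88898744, -0.4575174 , -0.01947183],
       [-0.31151429, -0.57303235, -0.75801898],
       [ 0.33564888,  0.67993511, -0.65194177]]), 't': array([-0.247737  ,  0.45883557,  0.50748156])}
top {'mtx': array([[406.60048344,   0.        , 257.02268103],
       [  0.        , 406.60048344, 189.58908917],
       [  0.        ,   0.        ,   1.        ]]), 'dist_coeffs': array([-0.05669972,  0.        ,  0.        ,  0.        ,  0.        ]), 'R': array([[ 0.0024492 , -0.99974887,  0.02227534],
       [-0.99557445, -0.00453042, -0.0938669 ],
       [ 0.09394425, -0.02194686, -0.99533553]]), 't': array([0.38584059, 0.51439294, 0.90842182])}
{'t': 0.1, 'q': array([1.15520784e+00, 4.86695524e-02, 9.77326563e-02, 1.62202203e+00,
       2.20174389e-05, 1.44302197e+00]), 'qd': array([-0.00025878, -0.00278419,  0.00274854, -0.00179149, -0.00048664,
        0.0011208 ]), 'tau': array([ 2.38866931e-03, -3.39850831e+01,  3.20936430e+01,  1.58289011e-02,
       -1.12298164e-04, -4.94172980e-06]), 'ee_pos': array([0.14879356, 0.50289961, 0.23822697]), 'tcp_rot': array([-3.13945049e+00, -2.97410971e-04,  2.85377818e+00]), 'contact_force': array([ 0.54247815, -1.16851014,  0.13309651]), 'ft_torque': array([-0.07482674,  0.04496997,  0.01611598]), 'finger_force': 0.0, 'grip_width': 0.999998031266837}
```

View pics/top0.png

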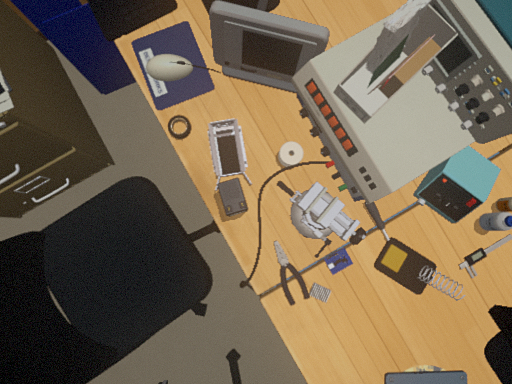

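View pics/side0.png

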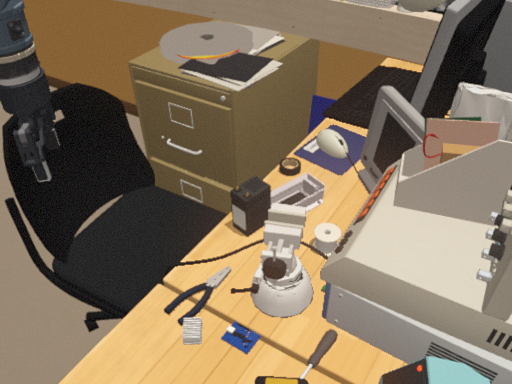

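The top view shows the battery near (232,198), the bay near (229,148) with its inner end up-left, the reel at (290,153) and the pliers at (290,272). In the side view the battery stands at (250,205) with the bay behind it at (300,190). I'll enlarge both.

```bash
cat > h.py <<'E'
import numpy as np,cv2
from workcell import robot
def ray(n,p):
    c=robot.camera_params(n);u=cv2.undistortPoints(np.float64([[p]]),c["mtx"],c["dist_coeffs"])[0,0]
    R=np.array(c["R"]);return -R.T@c["t"],R.T@np.array([u[0],u[1],1])
def at(n,p,z):
    o,d=ray(n,p);return o+d*(z-o[2])/d[2]
def px(n,X):
    c=robot.camera_params(n);r,_=cv2.Rodrigues(np.array(c["R"]));return cv2.projectPoints(np.float64(X).reshape(-1,3),r,np.float64(c["t"]),c["mtx"],c["dist_coeffs"])[0][:,0]
def crop(n,src,out,x,y,w,h,s):
    im=cv2.imread(src)[y:y+h,x:x+w];cv2.imwrite(out,cv2.resize(im,None,fx=s,fy=s,interpolation=cv2.INTER_CUBIC))
E
python3 -c "
from h import *
crop('',r'pics/top0.png','pics/tc.png',190,100,75,130,0) if 0 else None
a=cv2.resize(cv2.imread('pics/top0.png')[110:230,195:265],None,fx=5,fy=5,interpolation=2)
b=cv2.resize(cv2.imread('pics/side0.png')[160:240,220:340],None,fx=3.5,fy=5,interpolation=2)
c=np.zeros((600,780,3),np.uint8);c[:,:350]=a;c[:400,355:775]=b;cv2.imwrite('pics/c0.png',c)"
```

```text
(no output)
```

View pics/c0.png

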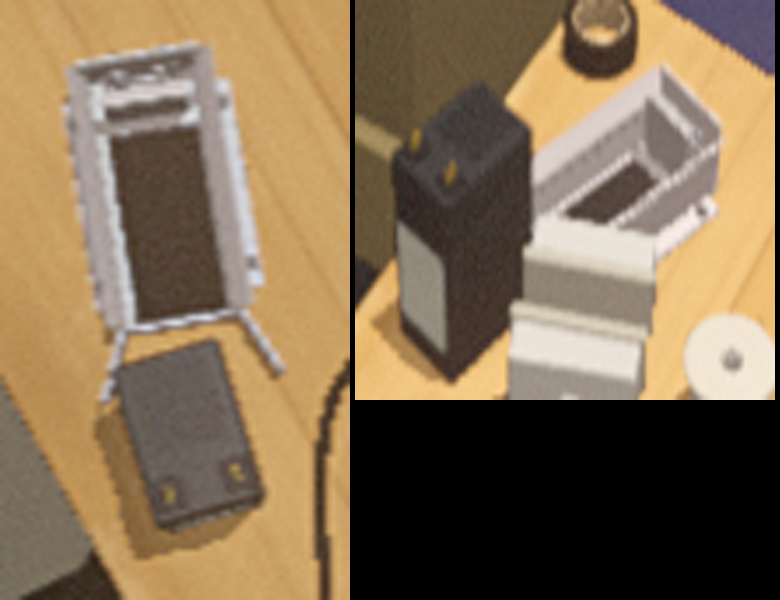

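The crop (5x) shows the battery's top-face corners at about (120,365), (215,342), (262,492) and (160,520). The lip runs from (130,328) to (238,318), and the bulkhead top from (70,68) to (210,45).

```bash
python3 - <<'E'
from h import *
P=lambda x,y,z:at("top",(195+(x+.5)/5-.5,110+(y+.5)/5-.5),z)
B=[P(*p,.101) for p in((120,365),(215,342),(262,492),(160,520))]
for b in B:print(b)
c=np.mean(B,0);d=(B[0]+B[1]-B[2]-B[3]);print("bat",c,np.arctan2(d[1],d[0]),[np.linalg.norm(B[i]-B[i-1]) for i in range(4)])
l=[P(130,328,.008),P(238,318,.008)];k=[P(70,68,.04),P(210,45,.04)]
# dark floor opening
f=[P(110,137,.003),P(197,127,.003),P(225,308,.003),P(137,318,.003)]
w=[P(105,398,.02),P(280,370,.02)]
print("lip",l,"bulk",k);print("floor",f);print("wing",w)
a=np.mean(k,0)-np.mean(l,0);print("yaw",np.arctan2(a[1],a[0]),np.linalg.norm(a[:2]), "lipn", [np.linalg.norm(l[0]-l[1]),np.linalg.norm(k[0]-k[1])])
for n,q in(("reel",at("top",(290,153),.042)),("pl",at("top",(290,272),.01))):print(n,q)
# side check battery top corners
Q=lambda x,y,z:at("side",(220+(x-355)/3.5,160+y/5),z)
for p in((480,82),(530,128),(452,208),(396,152)):print("s",Q(*p,.101))
E
```

```text
[0.51964159 0.46950608 0.101     ]
[0.5294874  0.43001943 0.101     ]
[0.46695492 0.41011418 0.101     ]
[0.45520483 0.45225655 0.101     ]
bat [0.49282218 0.44047406 0.101     ] 0.2846799480906861 [np.float64(0.06670564007197521), np.float64(0.04069564559759891), np.float64(0.06562415714526766), np.float64(0.04374978747092934)]
lip [array([0.54726283, 0.47186167, 0.008     ]), array([0.55219405, 0.42186291, 0.008     ])] bulk [array([0.6618518 , 0.49827956, 0.04      ]), array([0.67297275, 0.4349007 , 0.04      ])]
floor [array([0.63843225, 0.48266075, 0.003     ]), array([0.64348841, 0.44180165, 0.003     ]), array([0.55754271, 0.42802884, 0.003     ]), array([0.55262553, 0.46899584, 0.003     ])]
wing [array([0.51349089, 0.48207506, 0.02      ]), array([0.52671042, 0.4023547 , 0.02      ])]
yaw 0.16608995874389962 0.11932591064875278 lipn [np.float64(0.05024134631415656), np.float64(0.06434714369892196)]
reel [0.59411347 0.31399332 0.042     ]
pl [0.32604999 0.31193717 0.01      ]
s [0.51810411 0.4660662  0.101     ]
s [0.52953992 0.42566993 0.101     ]
s [0.46865298 0.40326504 0.101     ]
s [0.45577108 0.4487192  0.101     ]
```

Emit:
send_rows --pt "-20 0 0 -0.05" --pt "-55 1 0 -0.13" --pt "-92 2 0 -0.21" --pt "-130 3 0 -0.29" --pt "-170 4 0 -0.37" --pt "-210 5 0 -0.44" --pt "-250 6 0 -0.44" --pt "-287 7 0 -0.44" --fingers 0 --squeeze 20

```text
t: 0.9
ee_pos: [0.4277, 0.4277, 0.2385]
tcp_rot: [-3.141, -0.001, -2.99]
contact_force: [0.5, 1.0, 0.5]
grip_width: -0.002
finger_force: 0.0
```

Emit:
send_rows --pt "0 0 25 0" --pt "0 0 60 0" --pt "0 0 95 0" --pt "0 0 130 0" --pt "0 0 160 0" --pt "0 0 178 0" --pt "0 0 178 0" --pt "0 0 178 0"

```text
t: 1.7
ee_pos: [0.4258, 0.4283, 0.0609]
tcp_rot: [-3.141, -0.001, -2.989]
contact_force: [-0.5, 0.7, 0.6]
grip_width: 0.0
finger_force: 0.0
```

```bash
python3 - <<'E'
from h import *
o=robot.get_obs();print(o["t"],o["ee_pos"],o["contact_force"])
a=cv2.resize(robot.get_image("top")[110:260,170:290],None,fx=3.3,fy=4,interpolation=2)
b=cv2.resize(robot.get_image("side")[130:255,200:320],None,fx=3.3,fy=4.8,interpolation=2)
c=np.zeros((600,794,3),np.uint8);c[:,:396]=a;c[:,398:]=b;cv2.imwrite('pics/c1.png',c)
E
```

```text
1.7 [0.42582339 0.42834216 0.06092059] [-0.45915054  0.71540656  0.56256491]
```

View pics/c1.png

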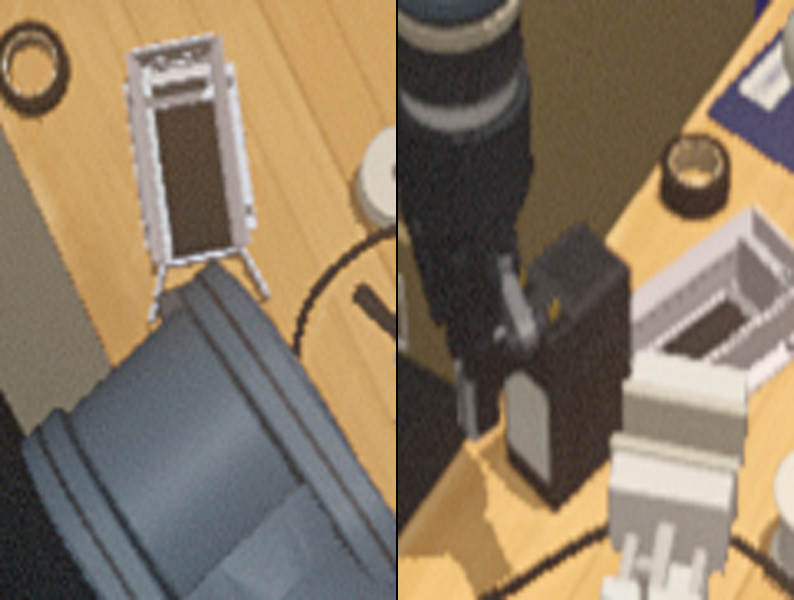

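The side view shows the closed fingers standing just behind the label face, near (475,370), with the battery untouched. Next I slide it forward.

Emit:
send_rows --pt "-5 0 0 0" --pt "-10 0 0 0" --pt "-14 0 0 0" --pt "-18 0 0 0" --pt "-22 0 0 0" --pt "-26 0 0 0" --pt "-29 0 0 0" --pt "-32 0 0 0"

```text
t: 2.6
ee_pos: [0.4576, 0.4334, 0.0611]
tcp_rot: [-3.141, -0.001, -2.989]
contact_force: [-2.1, -0.3, 1.5]
grip_width: 0.001
finger_force: 0.7
```

Emit:
send_rows --pt "-1 0 0 0" --pt "-2 0 0 0" --pt "-3 0 0 0" --pt "-4 0 0 0" --pt "-5 0 0 0" --pt "-6 0 0 0" --pt "-7 0 0 0" --pt "-7 0 0 0"

```text
t: 3.4
ee_pos: [0.4643, 0.4343, 0.0613]
tcp_rot: [-3.141, -0.001, -2.989]
contact_force: [-4.1, -0.9, 1.2]
grip_width: -0.003
finger_force: 2.0
```

Emit:
send_rows --pt "-0.5 0 0 0" --pt "-1 0 0 0" --pt "-1.5 0 0 0" --pt "-2 0 0 0" --pt "-2.5 0 0 0" --pt "-3 0 0 0" --pt "-3 0 0 0" --pt "-3 0 0 0"

```text
t: 4.2
ee_pos: [0.468, 0.4351, 0.0612]
tcp_rot: [3.142, 0.0, -2.99]
contact_force: [-3.3, -1.0, 0.7]
grip_width: 0.002
finger_force: 1.6
```

```bash
python3 - <<'E'
from h import *
o=robot.get_obs();print(o["t"],o["ee_pos"],o["contact_force"])
a=cv2.resize(robot.get_image("top")[110:260,170:290],None,fx=3.3,fy=4,interpolation=2)
b=cv2.resize(robot.get_image("side")[130:255,200:320],None,fx=3.3,fy=4.8,interpolation=2)
c=np.zeros((600,794,3),np.uint8);c[:,:396]=a;c[:,398:]=b;cv2.imwrite('pics/c2.png',c)
E
```

```text
4.2 [0.46798506 0.43505224 0.06123261] [-3.33002402 -1.00885632  0.72055881]
```

View pics/c2.png

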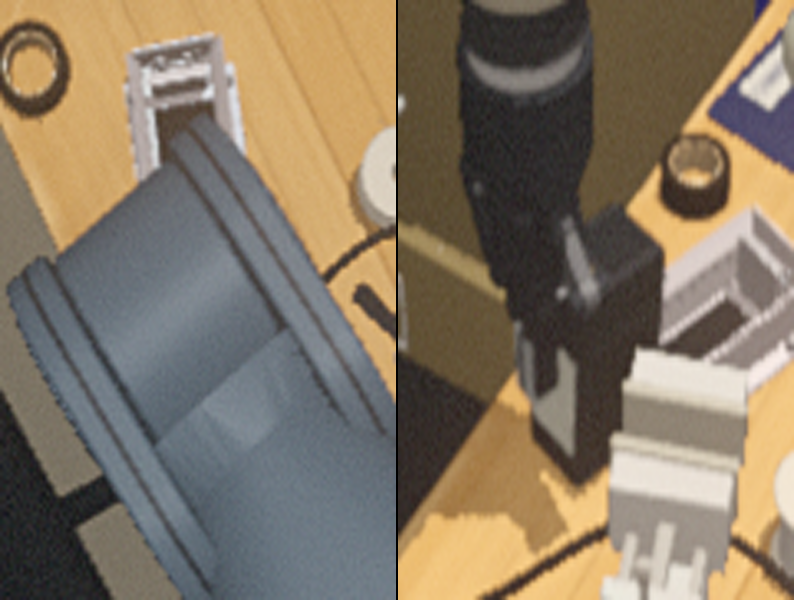

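The side crop shows the battery still upright. Its front top corners are at about (660,245) and (622,205), and its bottom near corner is at (578,485).

```bash
cat >> h.py <<'E'
O=np.array([.5495,.447]);Y=.155
def bay(X):
    d=np.array(X[:2])-O;return np.array([np.cos(Y)*d[0]+np.sin(Y)*d[1],-np.sin(Y)*d[0]+np.cos(Y)*d[1],X[2]])*1000
E
python3 - <<'E'
from h import *
Q=lambda x,y,z:bay(at("side",(200+(x-398)/3.3,130+y/4.8),z)).round(1)
print(Q(660,245,.101),Q(622,205,.101),Q(578,485,0))
print(Q(752,207,.035),"bulk", Q(735,237,.04))
print(bay(robot.get_obs()["ee_pos"]))
# reference model: bay corners in side crop
E
```

```text
[  1.  -17.9 101. ] [ -0.7  18.4 101. ] [-65.3 -19.8   0. ]
[122.4  30.8  35. ] bulk [93.5 15.6 40. ]
[-82.37980491   0.75998589  61.23137583]
```

Emit:
send_rows --pt "2 0 0 0" --pt "4 0 0 0" --pt "4 0 -8 0" --pt "4 0 -16 0" --pt "4 0 -24 0" --pt "4 0 -30 0" --pt "4 0 -30 0" --pt "2 0 -30 0"

```text
t: 5.1
ee_pos: [0.4655, 0.4351, 0.0922]
tcp_rot: [3.141, 0.0, -2.989]
contact_force: [-3.0, -1.0, 0.6]
grip_width: 0.0
finger_force: 1.3
```

Emit:
send_rows --pt "-1 0 0 0" --pt "-2.5 0 0 0" --pt "-4 0 0 0" --pt "-5.5 0 0 0" --pt "-7 0 0 0" --pt "-8.5 0 0 0" --pt "-10 0 0 0" --pt "-10 0 0 0"

```text
t: 5.9
ee_pos: [0.4759, 0.4361, 0.0914]
tcp_rot: [-3.141, 0.0, -2.99]
contact_force: [-4.0, -0.3, 2.3]
grip_width: -0.0
finger_force: 2.1
```

Emit:
send_rows --pt "-2 0 0 0" --pt "-4 0 0 0" --pt "-6 0 0 0" --pt "-8 0 0 0" --pt "-10 0 0 0" --pt "-12 0 0 0" --pt "-14 0 0 0" --pt "-14 0 0 0"

```text
t: 6.7
ee_pos: [0.4887, 0.4384, 0.0933]
tcp_rot: [3.141, -0.001, -2.989]
contact_force: [-8.6, -3.9, 11.3]
grip_width: -0.0
finger_force: 6.0
```

```bash
cat > look.py <<'E'
from h import *
import sys
o=robot.get_obs();print(o["t"],bay(o["ee_pos"]),o["contact_force"])
a=cv2.resize(robot.get_image("top")[110:260,170:290],None,fx=3.3,fy=4,interpolation=2)
b=cv2.resize(robot.get_image("side")[130:255,200:320],None,fx=3.3,fy=4.8,interpolation=2)
c=np.zeros((600,794,3),np.uint8);c[:,:396]=a;c[:,398:]=b;cv2.imwrite(sys.argv[1],c)
E
python3 look.py pics/c3.png
```

```text
6.7 [-61.40720937   0.88667821  93.28246608] [-8.64251327 -3.8622062  11.33571327]
```

View pics/c3.png

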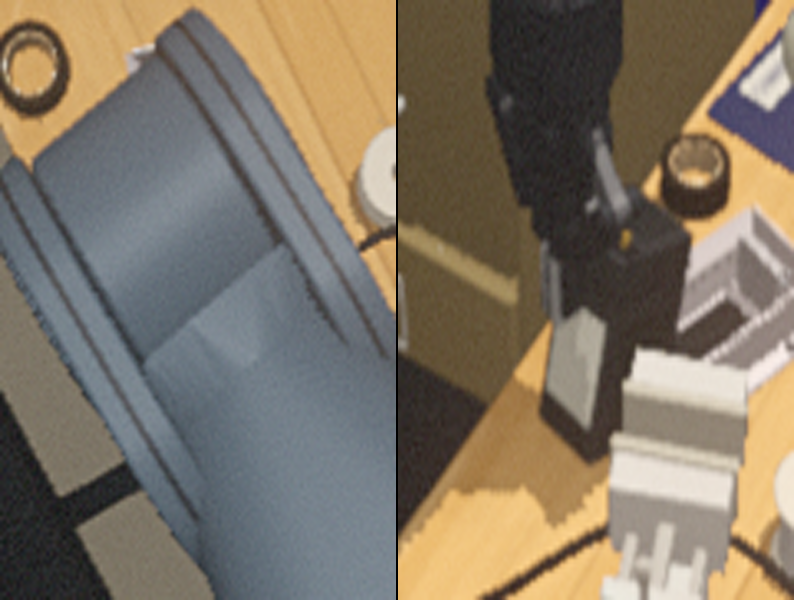

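The side view shows the battery tipping about 12° at the lip, with the finger at the top of the label face. The up-force of 11 N is friction from the rising face, so I'll let the finger rise along with it.

Emit:
send_rows --pt "0 0 -1 0" --pt "-1 0 -2 0" --pt "-3 0 -3 0" --pt "-5 0 -4 0" --pt "-7 0 -5 0" --pt "-9 0 -6 0" --pt "-11 0 -7 0" --pt "-12 0 -7.5 0"

```text
t: 7.6
ee_pos: [0.503, 0.4406, 0.0991]
tcp_rot: [3.141, 0.003, -2.99]
contact_force: [-0.4, -0.7, 1.9]
grip_width: -0.001
finger_force: 0.8
```

Emit:
send_rows --pt "-1 0 -0.5 0" --pt "-3 0 -1 0" --pt "-5 0 -2 0" --pt "-6 0 -2 0" --pt "-8 0 -3 0" --pt "-9 0 -3 0" --pt "-10 0 -4 0" --pt "-10 0 -4 0"

```text
t: 8.4
ee_pos: [0.5115, 0.4416, 0.1028]
tcp_rot: [-3.141, 0.0, -2.99]
contact_force: [0.1, -0.3, 0.2]
grip_width: -0.001
finger_force: 0.1
```

```bash
python3 look.py pics/c4.png
```

```text
8.4 [-38.36736      0.50577333 102.82445261] [ 0.12964799 -0.29022934  0.2053472 ]
```

View pics/c4.png

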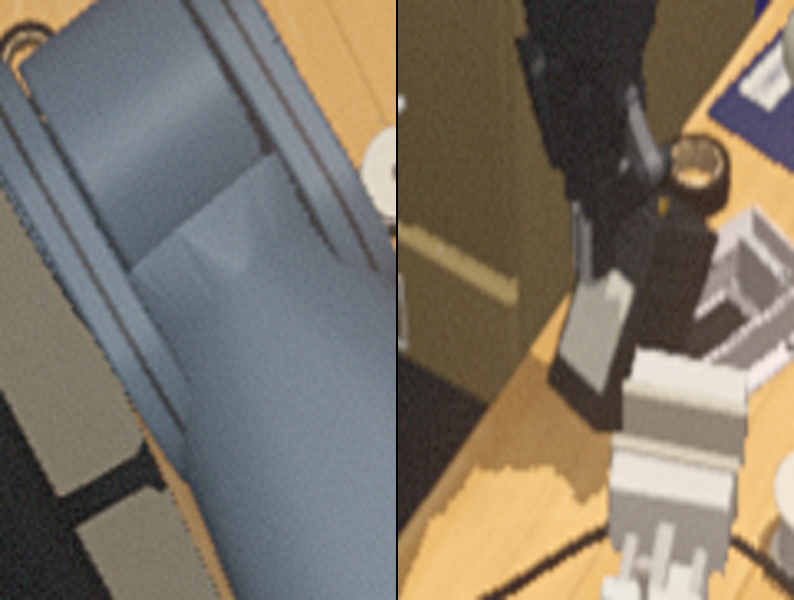

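The battery now leans about 25° with light contact. I keep pushing over.

Emit:
send_rows --pt "-1 0 0 0" --pt "-3 0 -1 0" --pt "-5 0 -1 0" --pt "-7 0 -2 0" --pt "-9 0 -2 0" --pt "-11 0 -3 0" --pt "-12 0 -3 0" --pt "-12 0 -3 0"

```text
t: 9.3
ee_pos: [0.5234, 0.4435, 0.1058]
tcp_rot: [3.142, 0.0, -2.99]
contact_force: [0.9, 0.0, -0.2]
grip_width: -0.002
finger_force: 0.0
```

```bash
python3 look.py pics/c5.png
```

```text
9.3 [-26.36709514   0.59118725 105.81067552] [ 0.90169792  0.02168005 -0.15582069]
```

View pics/c5.png

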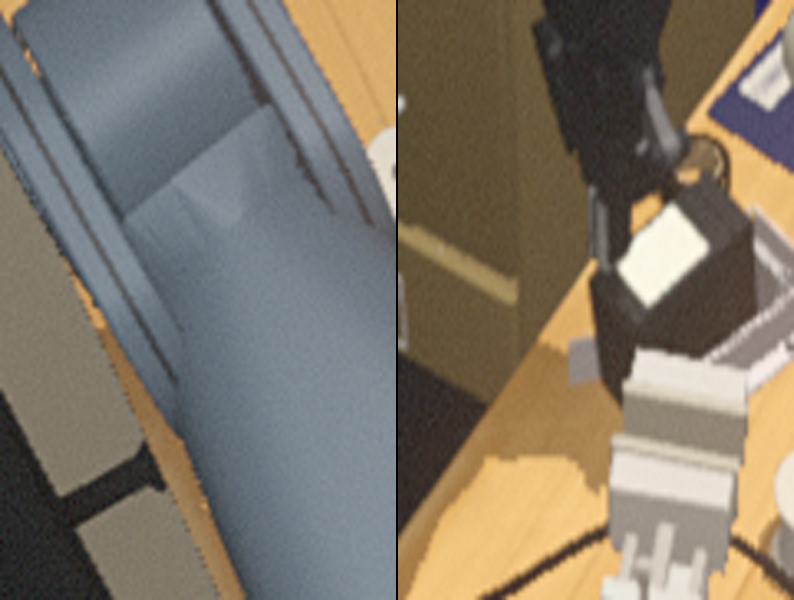

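The battery has gone over and lies label-up in the bay. The upper edge of its bottom end runs from (592,272) to (630,322), and the right corner of its terminal end is near (752,235).

```bash
python3 - <<'E'
from h import *
Q=lambda x,y,z:bay(at("side",(200+(x-398)/3.3,130+y/4.8),z)).round(1)
for z in(.073,.080,.088):print(z,Q(592,272,z),Q(630,322,z),Q(752,235,z-.005),Q(712,180,z-.005))
E
```

```text
0.073 [-22.8  20.9  73. ] [-24.1 -20.4  73. ] [ 79.2 -16.4  68. ] [84.8 31.1 68. ]
0.08 [-27.8  13.9  80. ] [-29.1 -26.9  80. ] [ 73.  -22.9  75. ] [78.6 24.1 75. ]
0.088 [-33.6   5.9  88. ] [-34.8 -34.4  88. ] [ 66.  -30.3  83. ] [71.5 16.  83. ]
```

Emit:
send_rows --pt "15 0 0 0" --pt "38 0 0 0" --pt "38 0 8 0" --pt "38 0 25 0" --pt "38 0 42 0" --pt "38 0 58 0" --pt "38 0 58 0" --pt "30 0 58 0"

```text
t: 10.2
ee_pos: [0.4926, 0.4387, 0.0471]
tcp_rot: [-3.141, -0.002, -2.989]
contact_force: [0.3, 0.5, -0.1]
grip_width: -0.003
finger_force: 0.0
```

Emit:
send_rows --pt "-4 0 0 0" --pt "-8 0 0 0" --pt "-12 0 0 0" --pt "-15 0 0 0" --pt "-18 0 0 0" --pt "-21 0 0 0" --pt "-24 0 0 0" --pt "-26 0 0 0"

```text
t: 11.0
ee_pos: [0.5193, 0.4429, 0.0478]
tcp_rot: [-3.142, -0.0, -2.989]
contact_force: [0.3, -0.2, 0.1]
grip_width: 0.005
finger_force: 0.0
```

Emit:
send_rows --pt "-2 0 0 0" --pt "-4 0 0 0" --pt "-6 0 0 0" --pt "-8 0 0 0" --pt "-10 0 0 0" --pt "-12 0 0 0" --pt "-13 0 0 0" --pt "-13 0 0 0"

```text
t: 11.8
ee_pos: [0.532, 0.4448, 0.0475]
tcp_rot: [-3.141, -0.0, -2.989]
contact_force: [-1.8, -0.5, -0.8]
grip_width: 0.002
finger_force: 0.7
```

Emit:
send_rows --pt "-0.7 0 0 0" --pt "-1.4 0 0 0" --pt "-2 0 0 0" --pt "-2.7 0 0 0" --pt "-3.4 0 0 0" --pt "-4 0 0 0" --pt "-4 0 0 0" --pt "-4 0 0 0"

```text
t: 12.6
ee_pos: [0.5361, 0.4455, 0.0479]
tcp_rot: [-3.142, 0.0, -2.989]
contact_force: [-0.4, -0.2, 0.2]
grip_width: -0.002
finger_force: 0.5
```

Emit:
send_rows --pt "-0.5 0 0 0" --pt "-1 0 0 0" --pt "-1.5 0 0 0" --pt "-2 0 0 0" --pt "-2.5 0 0 0" --pt "-3 0 0 0" --pt "-3 0 0 0" --pt "-3 0 0 0"

```text
t: 13.4
ee_pos: [0.537, 0.4456, 0.0478]
tcp_rot: [-3.141, -0.004, -2.989]
contact_force: [-6.4, -1.3, 2.3]
grip_width: 0.002
finger_force: 3.4
```

Emit:
send_rows --pt "-0.5 0 0 0" --pt "-1 0 0 0" --pt "-1.5 0 0 0" --pt "-2 0 0 0" --pt "-2.5 0 0 0" --pt "-2.5 0 0 0" --pt "-2.5 0 0 0" --pt "-2.5 0 0 0"

```text
t: 14.2
ee_pos: [0.5382, 0.4458, 0.0477]
tcp_rot: [-3.141, -0.006, -2.988]
contact_force: [-8.8, -3.0, 4.2]
grip_width: 0.0
finger_force: 4.8
```

Emit:
send_rows --pt "-0.5 0 0 0" --pt "-1 0 0 0" --pt "-1.5 0 0 0" --pt "-2 0 0 0" --pt "-2 0 0 0" --pt "-2 0 0 0" --pt "-2 0 0 0" --pt "-2 0 0 0"

```text
t: 15.0
ee_pos: [0.5399, 0.446, 0.0477]
tcp_rot: [-3.141, -0.007, -2.988]
contact_force: [-9.4, -2.3, 4.6]
grip_width: 0.001
finger_force: 5.0
```

Emit:
send_rows --pt "-0.5 0 0 0" --pt "-1 0 0 0" --pt "-1.5 0 0 0" --pt "-2 0 0 0" --pt "-2 0 0 0" --pt "-2 0 0 0" --pt "-2 0 0 0" --pt "-2 0 0 0"

```text
t: 15.8
ee_pos: [0.5415, 0.4456, 0.0456]
tcp_rot: [-3.139, -0.009, -2.989]
contact_force: [-8.4, -2.8, 0.1]
grip_width: 0.001
finger_force: 4.1
```

```bash
python3 look.py pics/c6.png
```

```text
15.8 [-8.07837524 -0.13665106 45.59490471] [-8.38550633 -2.75880485  0.112087  ]
```

View pics/c6.png

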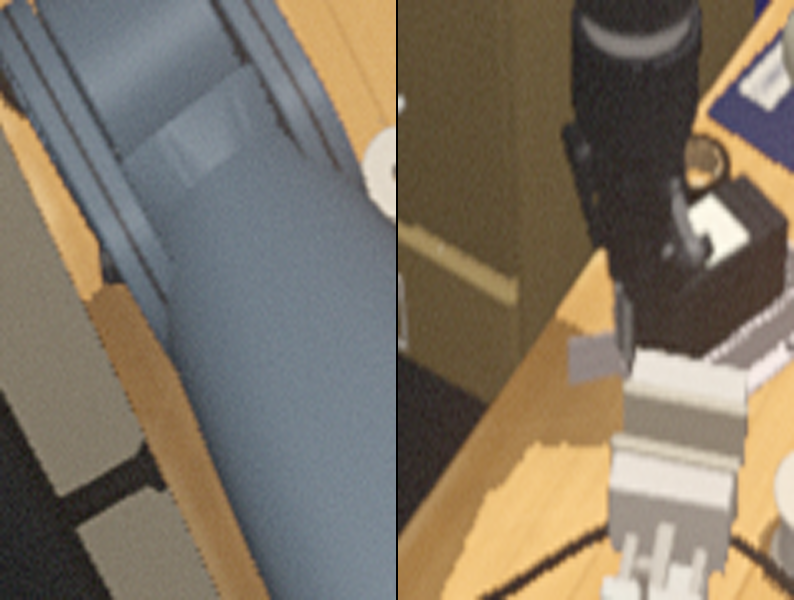

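The side view shows the battery level and well inside the bay, with the finger on its end at the lip. A downward nudge by friction, then I retreat.

Emit:
send_rows --pt "-0.5 0 1 0" --pt "-0.5 0 2 0" --pt "-0.5 0 3 0" --pt "-0.5 0 4 0" --pt "-0.5 0 5 0" --pt "-0.5 0 6 0" --pt "-0.5 0 6 0" --pt "-0.5 0 6 0"

```text
t: 16.7
ee_pos: [0.5404, 0.4458, 0.0425]
tcp_rot: [-3.14, -0.011, -2.988]
contact_force: [-14.1, -4.7, 10.1]
grip_width: 0.003
finger_force: 8.1
```

Emit:
send_rows --pt "2 0 6 0" --pt "4 0 6 0" --pt "6 0 6 0" --pt "8 0 6 0" --pt "10 0 6 0" --pt "12 0 6 0" --pt "16 0 6 0" --pt "22 0 6 0"

```text
t: 17.5
ee_pos: [0.5242, 0.4435, 0.0354]
tcp_rot: [-3.141, 0.0, -2.99]
contact_force: [-0.7, -0.2, 0.3]
grip_width: -0.003
finger_force: 0.0
```

Emit:
send_rows --pt "10 0 0 0" --pt "20 0 -20 0" --pt "30 0 -55 0" --pt "60 0 -90 0" --pt "100 0 -120 0" --pt "145 0 -140 0" --pt "190 0 -140 0" --pt "210 0 -140 0"

```text
t: 18.3
ee_pos: [0.313, 0.4113, 0.1764]
tcp_rot: [3.141, -0.001, -2.987]
contact_force: [1.6, -0.6, -1.6]
grip_width: -0.001
finger_force: 0.0
```

```bash
python3 - <<'E'
from h import *
def W(x,y,z):
    return [O[0]+(x*np.cos(Y)-y*np.sin(Y))/1000,O[1]+(x*np.sin(Y)+y*np.cos(Y))/1000,z/1000]
out=[]
for n,(r0,r1,c0,c1) in {"top":(110,230,190,270),"side":(130,230,240,320)}.items():
    im=robot.get_image(n)[r0:r1,c0:c1]; fx,fy=395/(c1-c0),600/(r1-r0)
    b=cv2.resize(im,(395,600),interpolation=2)
    for X in[(2,24,73),(2,-24,73),(103,-24,73),(103,24,73),(2,24,3),(2,-24,3)]:
        u,v=px(n,W(*X))[0];cv2.circle(b,(int((u-c0+.5)*fx),int((v-r0+.5)*fy)),3,(0,0,255),1)
    for X in[(0,26,8),(0,-26,8),(120,26,40),(120,-26,40)]:
        u,v=px(n,W(*X))[0];cv2.circle(b,(int((u-c0+.5)*fx),int((v-r0+.5)*fy)),3,(0,255,0),1)
    out.append(b)
cv2.imwrite("pics/c7.png",np.hstack(out));print(robot.get_obs()["ee_pos"])
E
```

```text
[0.31344435 0.41133895 0.17567912]
```

View pics/c7.png

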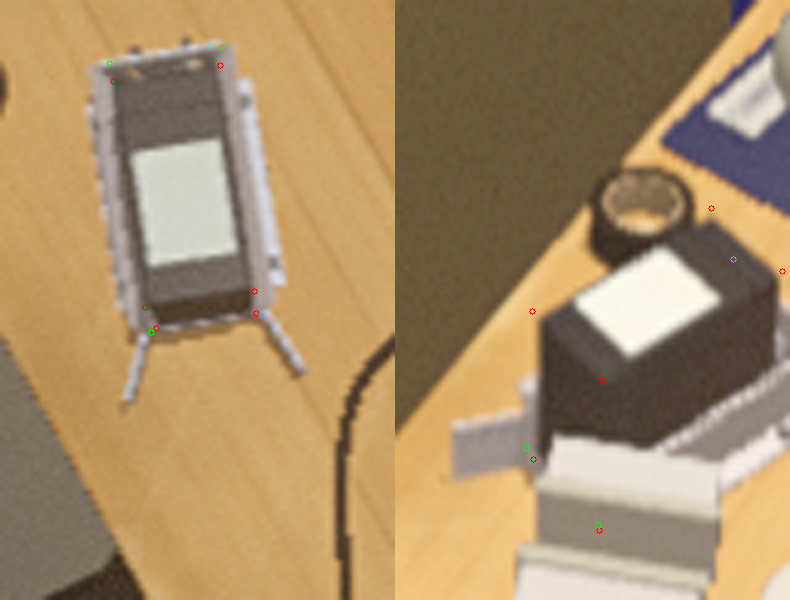

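The top view shows the battery lying label-up between the cheeks with its end behind the lip line near (205,320). The blades are at the bulkhead. I'll confirm it lies flat with a gentle touch from above at the lip end.

Emit:
send_rows --pt "-20 0 0 0" --pt "-55 0 0 0" --pt "-95 0 0 0" --pt "-135 0 0 0" --pt "-175 0 0 0" --pt "-215 0 0 0" --pt "-245 0 0 0" --pt "-255 0 0 0"

```text
t: 19.2
ee_pos: [0.5724, 0.4494, 0.1723]
tcp_rot: [-3.14, -0.001, -2.992]
contact_force: [0.2, 0.4, -0.4]
grip_width: -0.0
finger_force: 0.0
```

Emit:
send_rows --pt "0 0 20 0" --pt "0 0 45 0" --pt "0 0 65 0" --pt "0 0 78 0" --pt "0 0 82 0" --pt "0 0 84 0" --pt "0 0 84 0" --pt "0 0 84 0"

```text
t: 20.0
ee_pos: [0.5694, 0.451, 0.0935]
tcp_rot: [3.14, 0.003, -2.989]
contact_force: [0.8, 0.1, 0.2]
grip_width: -0.002
finger_force: 0.0
```

Emit:
send_rows --pt "0 0 1 0" --pt "0 0 2 0" --pt "0 0 3 0" --pt "0 0 4 0" --pt "0 0 5 0" --pt "0 0 6 0" --pt "0 0 7 0" --pt "0 0 7 0"

```text
t: 20.8
ee_pos: [0.5684, 0.4504, 0.0844]
tcp_rot: [-3.141, -0.001, -2.989]
contact_force: [-0.2, -0.4, 0.6]
grip_width: -0.002
finger_force: 0.0
```

Emit:
send_rows --pt "0 0 0.5 0" --pt "0 0 1 0" --pt "0 0 1.5 0" --pt "0 0 2 0" --pt "0 0 2.5 0" --pt "0 0 3 0" --pt "0 0 3 0" --pt "0 0 3 0"

```text
t: 21.6
ee_pos: [0.5685, 0.4505, 0.0818]
tcp_rot: [3.142, -0.0, -2.989]
contact_force: [-0.2, -0.2, 0.7]
grip_width: -0.002
finger_force: 0.0
```

Emit:
send_rows --pt "0 0 0.5 0" --pt "0 0 1 0" --pt "0 0 1.5 0" --pt "0 0 2 0" --pt "0 0 2.5 0" --pt "0 0 3 0" --pt "0 0 3 0" --pt "0 0 3 0"

```text
t: 22.4
ee_pos: [0.5687, 0.4505, 0.0811]
tcp_rot: [3.141, 0.001, -2.989]
contact_force: [-1.9, -2.3, 7.0]
grip_width: 0.004
finger_force: 3.7
```

The tip touches at z = 73 mm, so the lip end is flat. Next I make the same touch at the terminal end.

Emit:
send_rows --pt "0 0 -5 0" --pt "0 0 -12 0" --pt "-15 0 -12 0" --pt "-35 0 -12 0" --pt "-52 0 -12 0" --pt "-60 0 -12 0" --pt "-60 0 -8 0" --pt "-60 0 -5 0"

```text
t: 23.2
ee_pos: [0.6276, 0.4595, 0.083]
tcp_rot: [-3.141, -0.001, -2.99]
contact_force: [-0.3, 0.1, -0.4]
grip_width: -0.0
finger_force: 0.0
```

Emit:
send_rows --pt "0 0 0.6 0" --pt "0 0 1.2 0" --pt "0 0 2 0" --pt "0 0 2.7 0" --pt "0 0 3.5 0" --pt "0 0 4.2 0" --pt "0 0 5 0" --pt "0 0 5 0"

```text
t: 24.0
ee_pos: [0.6278, 0.4598, 0.0811]
tcp_rot: [3.141, 0.001, -2.989]
contact_force: [-2.3, -1.5, 5.3]
grip_width: 0.001
finger_force: 3.1
```

Both ends touch at 73 mm, so the battery is flat. Now I withdraw.

Emit:
send_rows --pt "0 0 -10 0" --pt "0 0 -30 0" --pt "0 0 -60 0" --pt "0 0 -90 0" --pt "30 0 -110 0" --pt "60 0 -110 0" --pt "90 0 -110 0" --pt "100 0 -110 0"

```text
t: 24.8
ee_pos: [0.5259, 0.4441, 0.1889]
tcp_rot: [-3.141, -0.002, -2.988]
contact_force: [-0.0, -0.1, -0.5]
grip_width: 0.0
finger_force: 0.0
```

Emit:
send_rows --pt "30 0 0 0" --pt "70 0 0 0" --pt "110 0 0 0" --pt "150 0 0 0" --pt "180 0 0 0" --pt "190 0 0 0" --pt "190 0 0 0" --pt "190 0 0 0"

```text
t: 25.6
ee_pos: [0.3424, 0.416, 0.1891]
tcp_rot: [3.141, 0.002, -2.99]
contact_force: [0.8, -0.8, 1.0]
grip_width: 0.001
finger_force: 0.0
```

```bash
python3 - <<'E'
from h import *
a=cv2.imread("pics/top0.png").astype(int);b=robot.get_image("top").astype(int)
for n,(r,R,c,C) in {"reel":(135,172,272,310),"pliers":(235,310,265,315)}.items():print(n,abs(a-b)[r:R,c:C].mean())
o=robot.get_obs();print(o["t"],o["contact_force"]);print(robot.job_done())
E
```

```text
reel 2.4061166429587484
pliers 16.71991111111111
25.65 [-0.70488231 -0.51228063 -1.12995526]
the job is handed in; nothing more can be done
None
```

The battery lies flat on the bay floor behind the lip, terminal end at the plate, and the job was handed in at 25.7 s; readings between moves peaked at about 18 N, the reel looked unmoved, and the pliers' area of the picture changed (perhaps just the arm in view), which I did not check.

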